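Click the yellow eyelet die into the setting block

ROBOT

A 6-joint arm with a two-finger parallel gripper is mounted at the origin on the work surface. World frame = base frame: x ahead of the robot, y to its left, z up, the work surface at z = 0. Lengths are in mm, angles in rad, forces in N, time in s.
With the tool pointing down it reaches from about 275 to 825 mm from the base axis. Payload 5.2 kg.
Tool frame: the origin (TCP) lies at the very end of the fingers, on their centre line; the grasp point (between the pads) lies 19 mm behind it; z points along the fingers, y is the line along which they close (so a half turn about z gives the same grasp; the last joint's range is limited). The gripper opens to 93 mm and grips with 3 to 60 N. Pads are 15 mm wide; open, the fingers measure 128 mm over their backs; the gripper's body (75 mm by 188 mm) begins 65 mm behind the grasp point.
Start: joints at [-1.474, 0.259, 1.535, -0, 1.348, -0.203], TCP at [162.452, -525.466, 218.653] pointing down, gripper open.
Joint ranges: [-3.14, 3.14], [-0.91, 2.08], [0.19, 2.58], [-1.22, 4.36], [0.22, 2.71], [-3.12, 3.12]. Speed limits (rad/s): [2.57, 2.57, 3.14, 3.14, 3.14, 3.14].

INTERFACE

Orientations are given as [roll, pitch, yaw] about the fixed x, y, z axes, in that order (R = Rz(yaw) Ry(pitch) Rx(roll)).
In Python, from bench import robot gives the robot as it stands. The module is installed in compiled form; this text tells all that it offers. Calls block until the motion is done:
- robot.move_ptp(position, orientation): joint-space move of the TCP to a pose.
- robot.move_linear(position, ori=None, speed=150, f_stop=None): straight line of the TCP; ori=None keeps the orientation; speed is the mean speed in mm/s. With f_stop (N) it stops when the force on the tool has changed by that much, and returns True; else False.
- robot.move_j(angles): joint-space move.
- robot.move_gripper(opening): opening from 0.0 (shut) to 1.0 (fully open); the grip force is fixed at half the most; returns when the fingers have stopped.
- robot.sleep(seconds).
- robot.inverse_kinematics(position, orientation): joint angles nearest the present ones, or None.
- robot.get_image(name): name is "scene" or "top" or "wrist"; returns a dict with "img" (420x560x3 uint8, blue, green, red), "fovy" (degrees; the focal length in pixels is half the picture's height over the tangent of half this angle, whatever the lens; pixels are square), "cx", "cy" (the principal point, pixels), "eye" and "orientation" of the camera in the world. Camera axes: x right, y down, z forward; pixel columns grow to the right and rows downward; lengths in mm; the calibration is good to about 2 mm. The wrist camera is an equidistant fisheye: a pixel r from the principal point sees the ray r / f radians off the axis. A picture is of the moment at which its call begins. There is no depth.
A pose or a line that the arm cannot do raises robot.MotionError and nothing moves.
- robot.hand_in(): hands the job in; it is judged then, once.
Readings, each from a call of its own:
- robot.current_t(): time.
- robot.current_qpos(): joint angles.
- robot.current_joint_vel(): joint speeds.
- robot.current_joint_efforts(): joint torques, N m.
- robot.current_tcp_pos(): TCP position.
- robot.current_eef_rot(): TCP orientation.
- robot.current_contact_force(): force on the tool from outside, world axes, zero at the start.
- robot.current_ft_torque(): the same for the moment, N m.
- robot.current_gripper_width(): opening from 0.0 (shut) to 1.0 (fully open).
- robot.current_finger_force(): force on a finger pad.
Only numpy, scipy, OpenCV 4.12 (cv2) and the standard library are available. Lean on these libraries where they do the work, as an engineer would, in place of code of your own. Each camera call takes 0.05 s, during which the arm holds its last target. There are 200 camera calls.

TASK

Take the yellow setting die out of the wooden rack, stand it in the socket of the green setting block and push it down past the sprung balls until it clicks fully home, its flange flush on the block. Leave the red and the blue die in the rack, and let go of the yellow one.

Things in the scene. Friction and masses are not known exactly. Their poses are not given: they have to be found in the camera images.
- yellow_grip (a point): Yellow die, 100-170 g, upright, 97 mm tall, round about z. From below: foot 16 to 28 mm across, 10 tall; shank 28 across, 10 tall; neck 20 across; yellow flange 58 across, 6 thick, underside 51 mm up; aluminium head 36 across, 40 tall with yellow band and flat yellow top. Point: centre of the head, where to grip: 26 mm above the flange's underside, 20 below the top, 77 above the bottom.
- red_grip (a point): Red die, same shape; point: centre of its head. All three hang by their flanges on top of a fixed wooden rack, 80 x 270 mm, 60 tall, in three 34 mm square holes in a row, 85 mm apart along the rack; the order changes. A die is out of its hole when lifted 55 mm; the heads of the others reach 106 mm above the table.
- blue_grip (a point): Blue die, same shape; point: centre of its head. Hangs in the same rack.
- socket_mouth (a point): Centre of the mouth of the round socket, at the top of the fixed green block (62 mm high, base 130 mm square), z up. Mouth 50 mm across, flaring in to 31 mm at 9 mm depth. Four sprung balls 26 mm down stop a die put in, about 23 mm short of home; a straight push of 8 to 15 N on its head takes it past. Home: flange on the block, centre of head 26 mm and its top 46 mm above this point.
Things that resemble listed ones, but are neither listed nor needed, are in the scene too. What is shaped like the part that bears yellow_grip but purple or turquoise is not meant.

How it is judged:
By the outcome, as a careful person would: the job done as asked, in the order asked, and still so for the second after the job is handed in, with the robot touching nothing.
It also fails if it takes over 45 s, if anything falls off the work surface, if the arm or the gripper's body presses on something with over 40 N, if the wrist force passes 120 N, or if a joint passes its speed limit or range.

## Working session

There is one attempt and no reset: what is moved stays moved. The work goes in short steps, each a Python script; the robot and the scene stay as the last script left them, time stands still between calls to the robot, and variables do not carry over. Pictures are saved under pics/ and viewed, at most 10 in all, crops included, and the job is handed in when it is done.

```bash
mkdir -p pics; cat > h.py <<'E'
import numpy as np, cv2
from scipy.spatial.transform import Rotation as R
from bench import robot
def ray(c,u,v,fish=False):
    f=210/np.tan(np.radians(c["fovy"])/2)
    x,y=u-c["cx"],v-c["cy"]
    if fish:
        r=np.hypot(x,y); t=r/f; d=np.array([np.sin(t)*x/r,np.sin(t)*y/r,np.cos(t)]) if r>0 else np.array([0,0,1.])
    else: d=np.array([x/f,y/f,1])
    return rot(c)@d
def rot(c):
    o=np.array(c["orientation"],float)
    return o if o.shape==(3,3) else R.from_euler("xyz",o).as_matrix()
def at_z(c,u,v,z,fish=False):
    d=ray(c,u,v,fish); e=np.array(c["eye"],float)
    return (e+d*(z-e[2])/d[2]).round(1)
E
python3 - <<'E'
from h import *
a=[]
for n in("top","scene","wrist"):
    c=robot.get_image(n); cv2.imwrite(f"pics/{n}0.png",c["img"]); print(n,{k:v for k,v in c.items() if k!="img"})
print(robot.current_eef_rot())
E
```

```text
top {'fovy': 53.54769002713709, 'cx': 276.00955059047493, 'cy': 204.20553665373083, 'eye': array([420.6395012 ,  49.55942934, 819.14611245]), 'orientation': array([-3.04413262,  0.01670687, -1.55256575])}
scene {'fovy': 56.76512990778657, 'cx': 287.23308107529704, 'cy': 205.89124978506842, 'eye': array([930.40733067,  46.4000628 , 687.23878778]), 'orientation': array([-2.55212581,  0.00865313,  1.60839259])}
wrist {'fovy': 65.70646984690485, 'cx': 282.4729450174002, 'cy': 207.6013023066662, 'eye': array([ 234.04140104, -502.22818182,  383.93127958]), 'orientation': array([ 2.86950511e+00,  1.66552701e-03, -1.27083943e+00])}
[-3.14021623e+00 -2.71659914e-04  2.99795640e-01]
```

View pics/top0.png

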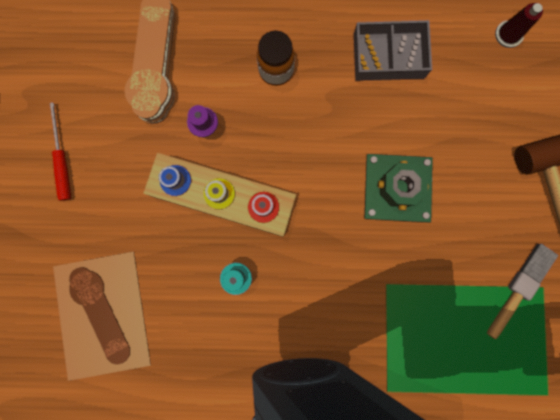

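View pics/scene0.png

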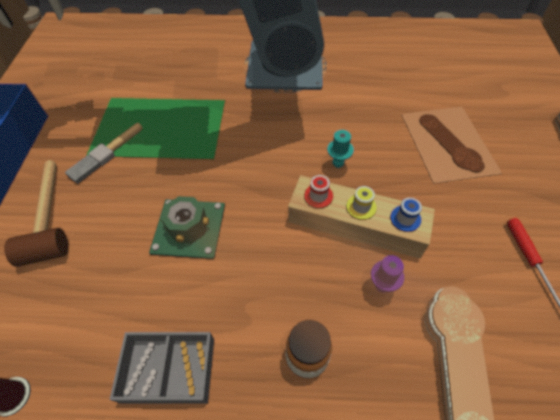

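The top view shows the rack with blue (173,178), yellow (216,191) and red (262,206), and the socket at about (405,184). The scene view shows the yellow top near (364,193) and the mouth near (183,215). The purple and turquoise dies are decoys. Next I'll zoom in on these in both views.

```bash
python3 - <<'E'
from h import *
t=cv2.imread("pics/top0.png"); s=cv2.imread("pics/scene0.png")
def crop(i,x,y): return cv2.resize(i[y:y+75,x:x+100],(400,300),interpolation=cv2.INTER_CUBIC)
cv2.imwrite("pics/crop.png",np.vstack([np.hstack([crop(t,165,155),crop(t,355,150)]),np.hstack([crop(s,315,165),crop(s,135,180)])]))
c=robot.get_image("top"); c2=robot.get_image("scene")
for n,p in dict(blue=(170,177),yel=(215.5,190.5),red=(262,205)).items(): print(n,at_z(c,*p,106))
print("mouth",at_z(c,405,184,62),at_z(c2,183,215,62)); print("yel scene",at_z(c2,364,193,106))
print("wood corners",[at_z(c,*p,60) for p in((157,154),(297,194),(285,235),(145,194))])
E
```

```text
blue [534.6 248.1 106. ]
yel [512.2 168.  106. ]
red [488.4  86.9 106. ]
mouth [ 535.4 -171.5   62. ] [ 540. -173.   62.]
yel scene [509.2 166.6 106. ]
wood corners [array([585. , 287.1,  60. ]), array([514.1,  25.4,  60. ]), array([438.6,  46.2,  60. ]), array([509.5, 305.9,  60. ])]
```

View pics/crop.png

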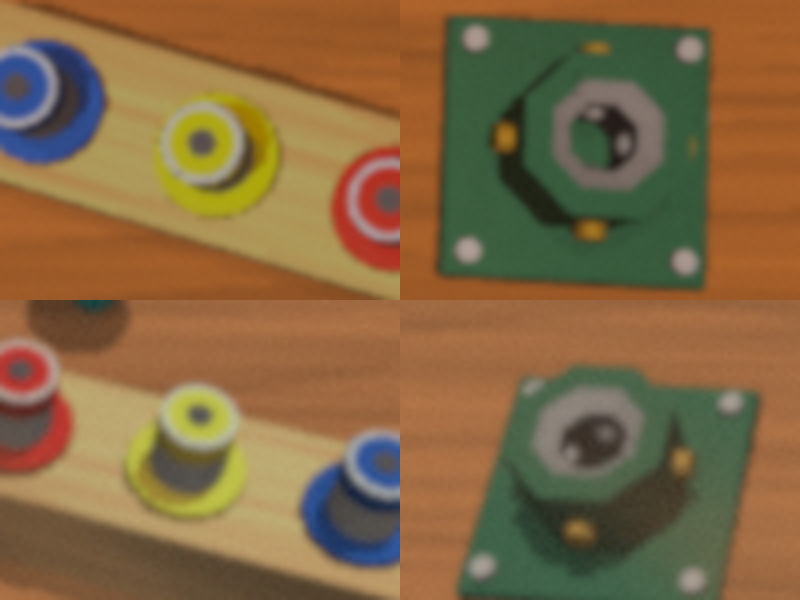

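Yellow spacing to red comes out at 84.5 mm against 85 nominal, so the measurement is plausible. I'll take wrist views over the socket and the yellow die, which lie on the way.

```bash
python3 - <<'E'
from h import *
Y=1.306; O=[np.pi,0,Y]
out=[]
def look(p,tgt,n):
    robot.move_ptp(p,O); robot.sleep(.2); c=robot.get_image("wrist")
    np.save(f"{n}.npy",{k:v for k,v in c.items() if k!="img"},allow_pickle=True)
    M=rot(c); d=M.T@(np.array(tgt)-c["eye"]); th=np.arctan2(np.hypot(d[0],d[1]),d[2]); f=210/np.tan(np.radians(c["fovy"])/2)
    u=np.array([c["cx"],c["cy"]])+f*th*d[:2]/np.hypot(d[0],d[1])
    print(n,"expected px",u,"tcp",robot.current_tcp_pos(),robot.current_t())
    x=int(np.clip(u[0]-100,0,360)); y=int(np.clip(u[1]-150,0,120))
    print("crop origin",x,y); out.append(cv2.resize(c["img"][y:y+300,x:x+200],(400,600),interpolation=cv2.INTER_CUBIC))
look([537.5,-172,230],[537.5,-172,62],"w_sock")
look([510.7,167.3,230],[510.7,167.3,106],"w_yel")
cv2.imwrite("pics/wr.png",np.hstack(out))
c=robot.get_image("top");s=robot.get_image("scene")
print(at_z(c,215.4,190.2,106),at_z(s,364.6,193.1,106),at_z(c,406.6,183.4,62),at_z(s,181.4,212.6,62))
E
```

```text
w_sock expected px [282.50524965 190.60459636] tcp [ 537.26311953 -172.74286572  229.98092162] 2.3667
crop origin 182 40
w_yel expected px [281.62357159 201.00995326] tcp [511.10462059 166.30752646 229.90698971] 3.9
crop origin 181 51
[512.8 168.2 106. ] [509.4 167.7 106. ] [ 536.6 -174.4   62. ] [ 534.7 -177.1   62. ]
```

View pics/wr.png

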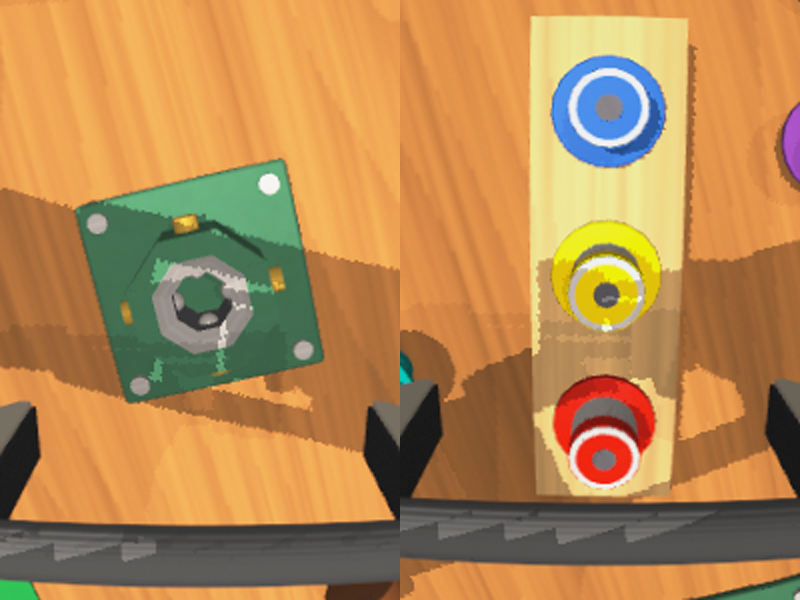

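The wrist views show the mouth at pixel (282.8,192.3) and the yellow top at (283.8,198.3). The rack is aligned with the tool. Now I'll fuse the measurements, grasp and lift.

```bash
python3 - <<'E'
from h import *
O=[np.pi,0,1.306]
L=lambda n:np.load(n+".npy",allow_pickle=True).item()
wy=at_z(L("w_yel"),283.8,198.3,106,True); ws=at_z(L("w_sock"),282.8,192.3,62,True)
print(wy,ws)
y=np.mean([wy,wy,[512.8,168.2,106],[509.4,167.7,106]],0); m=np.mean([ws,ws,[536.6,-174.4,62],[534.7,-177.1,62]],0)
print(y,m); np.save("mouth.npy",m)
assert np.linalg.norm(wy-y)<5 and np.linalg.norm(ws-m)<5
robot.move_linear([y[0],y[1],125],O,speed=150)
print("hit",robot.move_linear([y[0],y[1],72],speed=80,f_stop=8))
robot.move_gripper(0.0)
print("w",robot.current_gripper_width()*93,robot.current_finger_force(),robot.current_tcp_pos())
f0=robot.current_contact_force()
print("hit",robot.move_linear([y[0],y[1],192],speed=80,f_stop=25))
robot.sleep(.3)
print(robot.current_tcp_pos(),f0,robot.current_contact_force(),robot.current_gripper_width()*93,robot.current_t())
c=robot.get_image("wrist");s=robot.get_image("scene")
cv2.imwrite("pics/held.png",np.hstack([c["img"][:,80:480],s["img"][:,200:560]]))
E
```

```text
[513.3 169.3 106. ] [ 537.3 -173.8   62. ]
[512.2   168.625 106.   ] [ 536.475 -174.775   62.   ]
hit False
w 35.56003944532308 29.999930262565613 [512.29066791 168.62409845  72.01738781]
hit False
[512.13937223 168.61907323 191.83810013] [0.63115001 0.13194921 0.09876333] [-0.21137098 -1.08826765 -0.67652718] 35.507316162813055 8.5417
```

View pics/held.png

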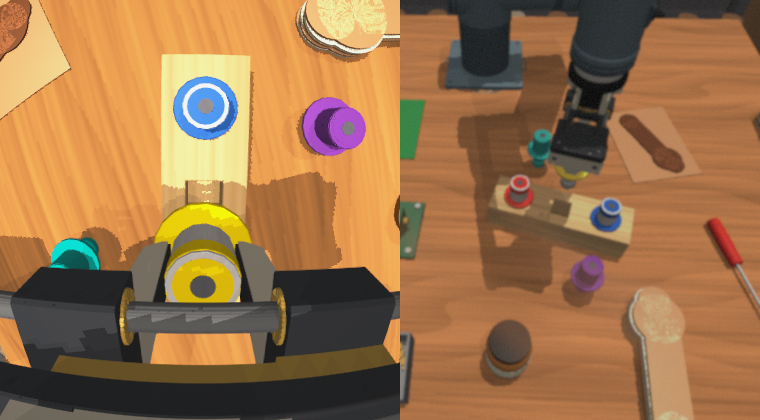

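The yellow die is held upright (wrist picture around (200,270)). Its hole is empty, and red and blue are still in the rack. Next I'll carry it over and insert it.

```bash
python3 - <<'E'
from h import *
m=np.load("mouth.npy")
def st(n,h=None): print(n,h,robot.current_tcp_pos().round(1),robot.current_contact_force().round(1),round(robot.current_t(),1))
robot.move_linear([m[0],m[1],192],speed=180); robot.move_linear([m[0],m[1],130],speed=120); robot.sleep(.2); st("above")
h=robot.move_linear([m[0],m[1],101],speed=50,f_stop=12); robot.sleep(.2); st("to balls",h)
if not h:
    h=robot.move_linear([m[0],m[1],73],speed=40,f_stop=28); robot.sleep(.2); st("push",h)
s=robot.get_image("wrist")["img"]; cv2.imwrite("pics/ins.png",s)
E
```

```text
above None [ 537.1 -175.1  131. ] [ 0.2  0.3 -1.9] 11.6
to balls False [ 536.7 -174.9  101.4] [-0.   0.1 -0.8] 12.5
push False [ 536.5 -174.7   73.7] [-2.6  1.4  7.6] 13.6
```

View pics/ins.png

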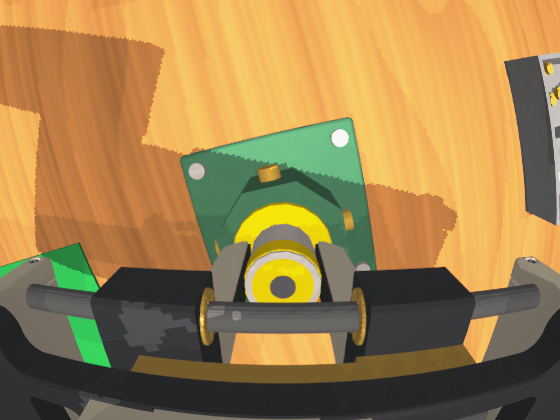

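The flange at (285,230) looks down on the block. I'll release, then press the top with closed fingers. Contact should come at z of about 108 if it's home.

```bash
python3 - <<'E'
from h import *
m=np.load("mouth.npy")
robot.move_gripper(1.0)
robot.move_linear([m[0],m[1],150],speed=100)
robot.move_gripper(0.0); 
robot.move_linear([m[0],m[1],116],speed=80); robot.sleep(.2)
h=robot.move_linear([m[0],m[1],103],speed=20,f_stop=22); print(h,robot.current_tcp_pos().round(1),robot.current_contact_force().round(1))
robot.move_linear([m[0],m[1],170],speed=100); robot.move_gripper(1.0)
robot.move_ptp([430,-175,250],[np.pi,0,1.306]);robot.sleep(.3)
print(robot.current_t())
s=robot.get_image("scene")["img"]; w=robot.get_image("wrist")["img"]
cv2.imwrite("pics/fin.png",np.hstack([cv2.resize(s[150:270,110:270],(400,300)),cv2.resize(s[120:282,280:460],(333,300))]))
E
```

```text
True [ 536.6 -174.8  108.3] [-0.4  1.   5.9]
21.4083
```

View pics/fin.png

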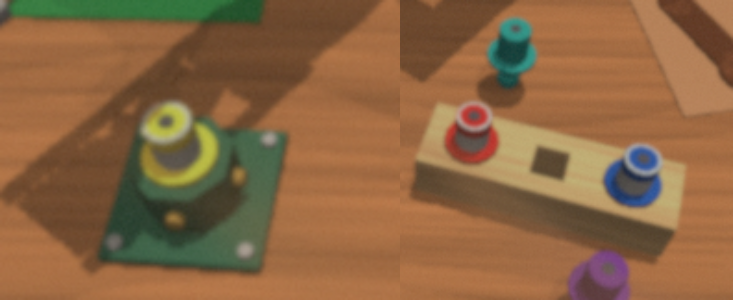

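The yellow die is upright with its flange flush on the block, crop (178,150). Its top took 22 N at z = 108.3 against an expected 108, so it's home. Red and blue are still in the rack.

```bash
python3 -c "
from bench import robot
print(robot.hand_in())"
```

```text
the job is handed in; nothing more can be done
None
```

The yellow die is seated fully home in the green block and released, the red and blue dies are still in the rack, and I handed the job in at about 21 s.

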